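Open the loading port of the clay extruder and hold its ram back at the loading mark

ROBOT

A 6-joint arm with a two-finger parallel gripper is mounted at the origin on the work surface. World frame = base frame: x ahead of the robot, y to its left, z up, the work surface at z = 0. Lengths are in mm, angles in rad, forces in N, time in s.
With the tool pointing down it reaches from about 400 to 925 mm from the base axis. Payload 12.5 kg.
Tool frame: the origin (TCP) lies between the finger pads; the fingertips stand r.tcp_to_tips ahead of it and the grasp point (between the pads) lies 3 mm ahead of it (r.tcp_to_tips is the distance from the TCP to the fingertips, in mm); z points along the fingers, y is the line along which they close (so a half turn about z gives the same grasp; the last joint's range is limited). The gripper opens to 95 mm and grips with 3 to 60 N. Pads are 20 mm wide; open, the fingers measure 119 mm over their backs; the gripper's body (75 mm by 180 mm) begins 59 mm behind the grasp point.
Start: joints at [1.151, 0.491, 1.559, -0, 1.092, -0.106], TCP at [192.905, 594.502, 236.661] pointing down, gripper open.
Joint ranges: [-3.1, 3.1], [-0.84, 2.19], [0.05, 2.79], [-1.13, 4.28], [0.06, 2.93], [-2.69, 2.69]. Speed limits (rad/s): [2.22, 2.22, 2.79, 3.14, 3.14, 3.14].

INTERFACE

Orientations are given as a rotation vector (axis times angle).
In Python, from plant import r gives the robot as it stands.
- The arm moves only by the shell command python3 -m jog 'ROWS' [FORCE]. ROWS is JSON, a list that holds one entry, the list of rows, each a list of 5 numbers: the shift along the tool's x, y, z in cm, then the turn about the tool's z in rad, then the closure, from -1 (fully open) to 1 (shut). In form: [[[dx, dy, dz, spin, claw], ...]]. A call has 1 to 8 rows; each row is the pose to reach, as a shift and turn from the pose commanded when the call began, along the tool's axes at that moment; what a row does not reach only later rows make up. A row lasts 1/12 s, in which the tool goes at most 41.7 mm and 7.16 degrees, less where a joint would pass 70% of its speed; a pose out of reach is approached as far as the arm can. A call with a gripper value outside its range is refused whole. The fingers move at their own pace and stop on an object; FORCE is the grip in N (left out, the last holds). Time passes only in rows, so rows that repeat a pose let the fingers close. It gives the time, the measured TCP pose, the force, the opening and the grip force at its end, in the units of the state.
- r.read_state(): the state, without advancing time (a new reading comes with each control period).
- r.camera(name): name is "side" or "top"; returns a dict with "frame" (400x640x3 uint8, blue, green, red), "vertical_fov" (degrees; the focal length in pixels is half the picture's height over the tangent of half this angle, whatever the lens; pixels are square), "cx", "cy" (the principal point, pixels), "k1" (the pictures are not rectified: a ray, as slopes to the right and down, at radius r is drawn at 1 + k1 r^2 times it, then the intrinsics apply), "rvec" (rotation vector, rad) and "tvec" (3), from world to camera coordinates, as OpenCV has them. Camera axes: x right, y down, z forward; pixel columns grow to the right and rows downward; lengths in mm; the calibration is good to about 2 mm. A picture is of the moment at which its call begins. There is no depth.
- r.hand_in(): hands the job in; it is judged then, once.
Trained networks look in the newest picture that a camera, given by its name, has taken for a name from the list of things; names that differ only in an ending like _2 or _b are one class to them, and where a whole thing is asked for, a point or a joint stands for the part that bears it (a point fixed in the world has none). Each returns a list of dicts, best first, with "conf" (0 to 1); they miss things now and then, are a little off and sometimes report something else, mostly with a low value. They report only what shows in the picture. A call takes as long as a camera call.
- r.trace(camera, query): "mask" (400x640 bool, what is visible of it).
- r.tip_of(camera, query): "at" ([x, y, z] in mm, in world coordinates, good to about 4 mm: a listed point, or the origin of a listed thing).
The state is a dict: "t": time; "qpos": joint angles; "qd": joint speeds; "tau": joint torques, N m; "ee_pos": TCP position; "tool_rot": TCP orientation; "contact_force": force on the tool from outside, world axes, zero at the start; "wrist_torque": the same for the moment, N m; "opening": finger opening in mm; "finger_force": force on a finger pad.
Only numpy, scipy, OpenCV 4.12 (cv2) and the standard library are available. Lean on these libraries where they do the work, as an engineer would, in place of code of your own. Each camera call takes 0.05 s, during which the arm holds its last target. There are 200 camera calls.

TASK

Get the clay extruder ready for me to load: slide the steel cover on top of its barrel fully open towards the nose, so that the loading port is clear. Then take the ram by its black hand grip and draw it straight back, keeping it in line so that it does not bind, until the whole red band on its rod has come out of the brass gland and no more than about a band's width of rod shows between them; finish while still holding the grip there, so that the ram cannot creep forward while I pack the clay in. Leave the vase and the other things on the bench where they are.

Things in the scene. Friction and masses are not known exactly. Their poses are not given: they have to be found in the camera images.
- gland (a point): Centre of the mouth of the extruder's bore, in the rear face of its brass gland, 73.5 mm above the bench. x axis: level, along the bore from the gland towards the nose; y: level; z: up. The ram's rod slides along this x axis. The bore is 16 mm square, 48 mm long. The extruder is fixed to the bench.
- extruder: The clay extruder, fixed: origin on the bench, 140 mm ahead of the gland's face, under the bore; same axes as the gland. Green base 275 x 130 mm, aluminium barrel 54 mm wide, top 102 mm high, loading port 60 mm long centred at x = -5 mm; green gear head 72 mm wide, 115 mm high, behind it, with a small lever up to 136 mm at its +y side; a crank under 65 mm high reaches 145 mm to the -y side.
- cover (a joint): Slide of the flat steel cover (72 x 50 x 4 mm, its top 107 mm above the bench) over the loading port, in m: about 0 shut, 0.066 fully open at its stop; it grows as the cover moves towards the nose (along the gland's +x). It may start slightly ajar. Friction about 2 N; it stays where it is left.
- cover_knob (a point): Middle of the black round knob that stands on the middle of the cover: 22 mm diameter at the grip, 28 mm high on a 6 mm neck; this point is 127 mm above the bench, the knob's top 141 mm. It moves with the cover; same axes as the gland.
- ram: The loose ram, 0.55 kg: origin at the middle of its black round hand grip (30 mm diameter, 27 at the waist, 68 mm long along x, axis 73.5 mm above the bench). x axis: towards the nose. A 14 mm square rod runs from the grip through the gland to a white piston (front face 242 mm from the origin) in the barrel. 1 mm side play in the bore; about 20 mm past the loading mark the piston meets a stop.
- band (a point): Middle of the red loading-mark band, 12 mm wide, round the ram's rod, 131 mm from the middle of the grip towards the nose; hidden inside the extruder at the start. The whole band is just out when this point is 6 mm outside the gland's face (gland x = -6 mm); at 18 mm, a band's width of rod shows between.
- vase: White porcelain vase, 104 mm diameter, 260 mm high, standing on the wooden-topped banding wheel (250 mm diameter, 120 mm high) at the left side; origin at the centre of its foot. Leave it alone.
- jar: White jar with blue cap, 72 mm diameter, 90 mm high, origin under its centre. Leave it alone.
- cone: Magenta plastic cone, 68 mm diameter, 150 mm high, origin under its centre. Leave it alone.
- cup: White cup, 76 mm diameter, 85 mm high, origin under its centre. Leave it alone.
- tray: Mint-green open tray 200 x 140 x 50 mm, origin under its centre. Leave it alone.
- die: Spare brass die, a disc 62 mm across and 8 mm thick lying beside the extruder, origin under its centre. Leave it alone.
- rib: Wooden rib, flat, 85 x 45 x 6 mm, lying beside the extruder, origin under its centre. Leave it alone.
- loop_tool: Loop tool lying on the bench, 185 mm long, 14 mm thick, origin under its middle, x along it. Leave it alone.

How it is judged:
By the outcome, as a careful person would: the job done as asked, in the order asked, and still so for the second after the job is handed in, while the arm keeps its last pose, push and grip.
It also fails if it takes over 45 s, if anything falls off the work surface, if the arm or the gripper's body presses on something with over 40 N, if the wrist force passes 120 N, or if a joint passes its speed limit or range.

## Working session

There is one attempt and no reset: what is moved stays moved. The work goes in short steps, Python scripts to look and compute and a shell command to move; the robot and the scene stay as the last step left them, time stands still between calls to the robot, and variables do not carry over. Pictures are saved under pics/ and viewed, at most 10 in all, crops included, and the job is handed in when it is done.

```bash
mkdir -p pics; ls; python3 - <<'E'
from plant import r
import cv2
for c in ("side","top"):
    d=r.camera(c); cv2.imwrite(f"pics/{c}0.png",d["frame"])
    print(c,d["vertical_fov"],d["cx"],d["cy"],d["k1"],d["rvec"],d["tvec"])
    for q in ("gland","cover_knob","ram","extruder","vase","jar","cone","cup"):
        print(q,[( [round(float(v)) for v in o["at"]],round(o["conf"],2)) for o in r.tip_of(c,q)[:2]])
s=r.read_state(); print(s, r.tcp_to_tips)
E
```

```text
pics
side 50.5935974620314 319.8783541572705 205.0463735283422 -0.07882233942461775 [ 0.31808762 -2.74877223  1.32150164] [ 582.45857831  142.8514219  1432.43814808]
gland [([470, -2, 70], 0.93)]
cover_knob [([518, 125, 129], 0.75)]
ram [([453, -62, 71], 0.51)]
extruder [([526, 124, -3], 0.6)]
vase [([409, 530, 121], 0.91), ([555, -101, 2], 0.35)]
jar [([777, -88, -2], 0.92), ([472, -3, 72], 0.7)]
cone [([772, 164, 4], 0.62), ([450, -62, 69], 0.52)]
cup [([770, 51, 3], 0.74)]
top 52.15553970642141 321.96867710970764 199.1867574591174 0.036427661417003994 [ 2.14749135 -2.10423222  0.19353266] [  14.31970697  595.8782517  1241.8601821 ]
gland [([471, -3, 72], 0.71), ([522, 130, 2], 0.35)]
cover_knob [([520, 130, 126], 0.64), ([555, -102, -1], 0.19)]
ram [([445, -60, 74], 0.84)]
extruder [([522, 130, 0], 0.59)]
vase [([407, 534, 124], 0.98)]
jar [([778, -90, 2], 0.66)]
cone [([773, 162, 1], 0.82), ([523, 127, 127], 0.24)]
cup [([770, 47, -4], 0.63)]
{'t': 0.9, 'qpos': array([ 1.15138283e+00,  4.90862218e-01,  1.55889986e+00,  4.69951414e-06,
        1.09166472e+00, -1.05604808e-01]), 'qd': array([-1.36595459e-04,  1.10938468e-03,  4.83685871e-04,  5.90818139e-04,
       -2.11225536e-04,  9.56872026e-05]), 'tau': array([ 5.66261133e-04, -6.12455177e+01, -2.58432966e+01,  6.93478435e-02,
        4.45607363e-02, -6.66393703e-06]), 'ee_pos': array([192.91682412, 594.505386  , 236.68447543]), 'tool_rot': array([4.90906712e-01, 3.10296146e+00, 2.53297890e-04]), 'contact_force': array([ 0.26025527,  0.4126764 , -0.3881785 ]), 'wrist_torque': array([-0.08861846, -0.04287119,  0.08079543]), 'finger_force': 0.0, 'opening': 95.07320962169976} 22.0
```

View pics/side0.png

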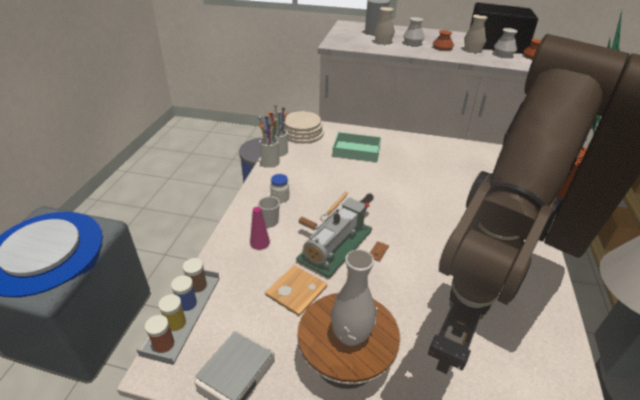

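View pics/top0.png

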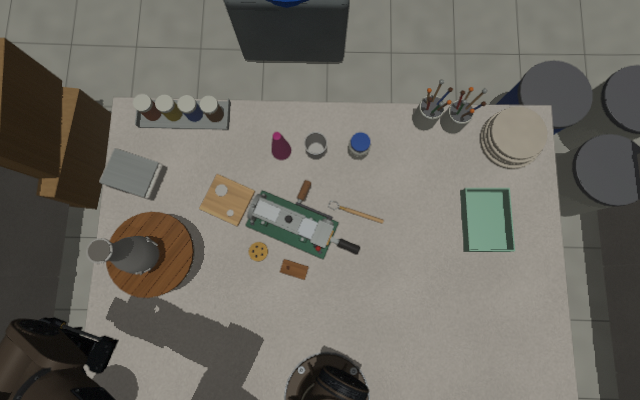

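The side view shows the extruder near (335,235) and the vase at (355,310), in front of it. In the top view the knob is at (289,219), the black grip at (348,246), and the vase and wheel at (148,255). The vase stands between the arm and the extruder, so I'll go round it on the base side. First I'll refine the axis.

```bash
cat > h.py <<'E'
from plant import r
import cv2, numpy as np
def cam(n):
    d=r.camera(n); f=200/np.tan(np.radians(d["vertical_fov"]/2))
    K=np.array([[f,0,d["cx"]],[0,f,d["cy"]],[0,0,1]]); return d,K,np.array([d["k1"],0,0,0,0.])
def toz(c,px,z):
    d,K,D=c; n=cv2.undistortPointsIter(np.float64(px).reshape(-1,1,2),K,D,None,None,(3,50,1e-9)).reshape(-1,2)
    R=cv2.Rodrigues(np.float64(d["rvec"]))[0]; o=-R.T@np.float64(d["tvec"]).ravel()
    v=np.c_[n,np.ones(len(n))]@R; return o+v*((z-o[2])/v[:,2])[:,None]
def proj(c,P):
    d,K,D=c; return cv2.projectPoints(np.float64(P).reshape(-1,1,3),np.float64(d["rvec"]),np.float64(d["tvec"]),K,D)[0].reshape(-1,2)
def warp(c,z,x0,x1,y0,y1,s=4):
    "metric top view at height z: rows -> decreasing x, cols -> decreasing y"
    xs=np.arange(x1,x0,-1/s); ys=np.arange(y1,y0,-1/s)
    Y,X=np.meshgrid(ys,xs); p=proj(c,np.c_[X.ravel(),Y.ravel(),np.full(X.size,z)]).astype(np.float32)
    p=p.reshape(*X.shape,2); return cv2.remap(c[0]["frame"],p[...,0],p[...,1],cv2.INTER_CUBIC)
E
python3 - <<'E'
from h import *
for n in ("top","side"):
    c=cam(n)
    for q,z in (("cover_knob",127),("ram",73.5),("extruder",60)):
        for o in r.trace(n,q)[:1]:
            m=o["mask"]; y,x=np.nonzero(m); p=toz(c,np.c_[x,y],z)[:,:2]
            mu=p.mean(0); w,v=np.linalg.eigh(np.cov((p-mu).T)); a=v[:,1]*np.sign(v[1,1])
            print(n,q,round(o["conf"],2),len(x),mu.round(1),"axis deg",np.degrees(np.arctan2(a[1],a[0])).round(1), "px",x.mean().round(1),y.mean().round(1),"extent",np.ptp((p-mu)@a).round(1))
    if n=="top":
        w=warp(c,105,420,600,-110,240,2); 
        cv2.imwrite("pics/w.png",w)
E
```

```text
top cover_knob 0.58 310 [517.2 124.3] axis deg 68.0 px 288.5 220.1 extent 69.3
top ram 0.72 237 [448.1 -54. ] axis deg 68.3 px 347.3 246.0 extent 95.6
top extruder 0.73 3741 [520.5 120.4] axis deg 68.8 px 291.5 221.9 extent 278.5
side cover_knob 0.45 189 [517.9 150.9] axis deg 73.0 px 334.9 223.1 extent 73.2
side ram 0.71 446 [759.1  77.8] axis deg 113.6 px 269.2 210.0 extent 153.5
side extruder 0.77 3328 [519.  138.6] axis deg 76.5 px 334.0 237.1 extent 384.7
```

View pics/w.png

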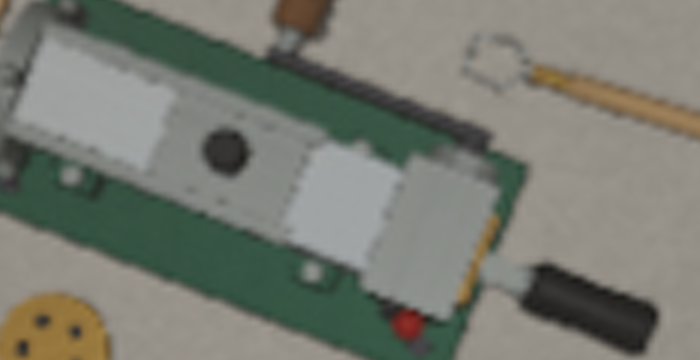

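The metric view (2 px/mm) shows the knob at (226,152), the grip from (535,285) to (650,325), and the small red-tipped lever at (408,322) on the +y side of the gear head. Next I'll segment the dark knob and grip.

```bash
python3 - <<'E'
from h import *
c=cam("top")
for nm,z,b in (("knob",134,(495,545,100,155)),("grip",75,(425,475,-105,-20))):
    w=warp(c,z,*b,s=4); g=w.max(2); m=(g<75).astype(np.uint8)
    n,l,s,ce=cv2.connectedComponentsWithStats(m); k=1+np.argmax(s[1:,4])
    y,x=np.nonzero(l==k); (cx,cy),(a,bb),ang=cv2.minAreaRect(np.c_[x,y].astype(np.float32))
    P=np.c_[b[1]-y/4,b[3]-x/4]; mu=P.mean(0); ww,v=np.linalg.eigh(np.cov((P-mu).T)); a1=v[:,1]*np.sign(v[1,1])
    print(nm,mu.round(1),"rect c",b[1]-cy/4,b[3]-cx/4,"size",a/4,bb/4,ang,"pca",np.degrees(np.arctan2(a1[1],a1[0])).round(1))
s=r.read_state();print(s["ee_pos"],s["tool_rot"])
E
```

```text
knob [520.3 124.4] rect c 520.4020252227783 124.41216278076172 size 22.116113662719727 20.314273834228516 54.462318420410156 pca 44.9
grip [447.8 -57. ] rect c 448.23642921447754 -56.62818145751953 size 68.51295471191406 27.433311462402344 22.029451370239258 pca 68.5
[192.89870269 594.49357227 236.64134254] [-4.90914754e-01 -3.10298527e+00 -3.63191839e-05]
```

```bash
python3 -m jog '[[[-4.8,-15.7,0,0.9,-1],[-4.8,-15.7,0,0.9,-1],[-4.8,-15.7,0,0.9,-1],[-4.8,-15.7,0,0.9,-1],[-4.8,-15.7,0,0.9,-1],[-4.8,-15.7,0,0.9,-1],[-4.8,-15.7,0,0.9,-1],[-4.8,-15.7,0,0.9,-1]]]' 20
cat > go.py <<'E'
import sys; from h import *; from scipy.spatial.transform import Rotation as Ro
s=r.read_state(); R=Ro.from_rotvec(s["tool_rot"]).as_matrix(); p=s["ee_pos"]
yaw=np.degrees(np.arctan2(R[1,1],R[0,1])); print("t",round(s["t"],2),"ee",p.round(1),"yaw_y",yaw.round(1),"open",round(s["opening"],1),"F",s["contact_force"].round(1),"q6",s["qpos"][5].round(2))
ax=68.3
print("spin to across",np.radians(yaw-(ax-90)).round(3))
for a in sys.argv[1:]:
    t=np.float64(a.split(",")); print(a,"-> cm",(R.T@(t-p)/10).round(2))
E
python3 go.py 400,170,236 520.3,124.5,200
```

```text
t: 2.02
ee_pos: [190.2, 430.3, 236.9]
tool_rot: [-1.8, -2.575, -0.001]
contact_force: [0.0, 0.3, 0.6]
opening: 95.0
finger_force: 0.0
t 2.02 ee [190.2 430.3 236.9] yaw_y 20.1 open 95.0 F [0.  0.3 0.6] q6 0.66
spin to across 0.73
400,170,236 -> cm [-31.65  10.76   0.09]
520.3,124.5,200 -> cm [-40.06  20.49   3.69]
```

```bash
python3 -m jog '[[[-31.6,10.8,0,0.73,-1],[-31.6,10.8,0,0.73,-1],[-31.6,10.8,0,0.73,-1],[-31.6,10.8,0,0.73,-1],[-31.6,10.8,0,0.73,-1],[-31.6,10.8,0,0.73,-1],[-31.6,10.8,0,0.73,-1],[-31.6,10.8,0,0.73,-1]]]' | head -2; python3 go.py 400,170,236 520.3,124.5,200
```

```text
t: 2.68
ee_pos: [402.3, 170.7, 236.8]
t 2.68 ee [402.3 170.7 236.8] yaw_y -21.2 open 94.8 F [ 0.8  0.4 -0.2] q6 0.62
spin to across 0.009
400,170,236 -> cm [-0.15 -0.19  0.08]
520.3,124.5,200 -> cm [-0.04 12.67  3.69]
```

```bash
python3 -m jog '[[[0,12.7,3.7,0.01,-1],[0,12.7,3.7,0.01,-1],[0,12.7,3.7,0.01,-1],[0,12.7,3.7,0.01,-1],[0,12.7,3.7,0.01,-1],[0,12.7,3.7,0.01,-1]]]' | head -2; python3 - <<'E'
from h import *
for n in ("top","side"):
    c=cam(n)
    for q in ("cover_knob","vase"): print(n,q,[(o["at"].round(1) if hasattr(o["at"],"round") else o["at"],round(o["conf"],2)) for o in r.tip_of(n,q)[:2]])
cv2.imwrite("pics/s1.png",cv2.resize(c[0]["frame"][150:300,250:450],None,fx=3,fy=3,interpolation=cv2.INTER_CUBIC))
E
python3 go.py 520.3,124.5,135
```

```text
t: 3.18
ee_pos: [519.0, 126.2, 199.2]
top cover_knob []
top vase [([402.5, 537.6, 124.1], 0.79), ([779.9, -92.0, 0.3], 0.38)]
side cover_knob [([518.3, 124.9, 127.2], 0.61)]
side vase [([407.5, 529.4, 118.4], 0.88)]
t 3.48 ee [519.1 126.8 200.3] yaw_y -21.9 open 95.3 F [ 0.2 -0.2  0.4] q6 0.5
spin to across -0.003
520.3,124.5,135 -> cm [-0.17  0.2   6.53]
```

View pics/s1.png

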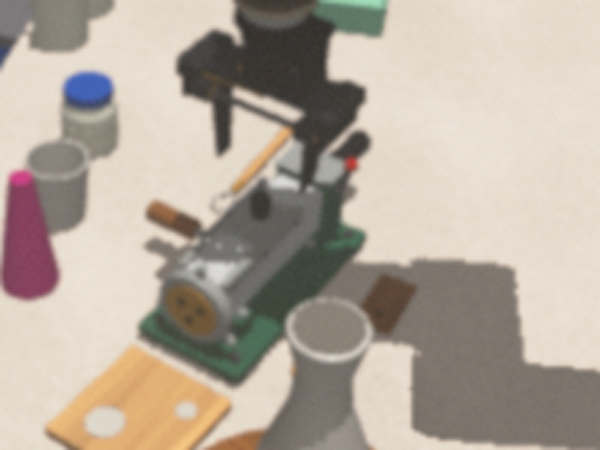

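The gripper straddles the knob (crop 262,200), with the lever (352,163) clear of the fingers. I'll descend and close on it.

```bash
python3 -m jog '[[[-0.1,0.1,3.5,0,-1],[-0.1,0.1,6.5,0,-1],[-0.1,0.1,6.5,0,-1],[-0.1,0.1,6.5,0,-1]]]' ; python3 -m jog '[[[0,0,0,0,1],[0,0,0,0,1],[0,0,0,0,1],[0,0,0,0,1],[0,0,0,0,1],[0,0,0,0,1],[0,0,0,0,1],[0,0,0,0,1]]]' 15
```

```text
t: 3.82
ee_pos: [519.6, 125.1, 134.5]
tool_rot: [-2.602, -1.758, 0.003]
contact_force: [1.0, 0.1, 0.9]
opening: 94.6
finger_force: 0.0
t: 4.48
ee_pos: [520.2, 124.9, 134.7]
tool_rot: [2.604, 1.758, 0.0]
contact_force: [0.0, 0.1, -0.1]
opening: 47.0
finger_force: 0.0
```

```bash
python3 -m jog '[[[0,0,0,0,1],[0,0,0,0,1],[0,0,0,0,1],[0,0,0,0,1],[0,0,0,0,1],[0,0,0,0,1],[0,0,0,0,1]]]'; python3 go.py
```

```text
t: 5.07
ee_pos: [520.9, 124.7, 134.7]
tool_rot: [2.603, 1.758, 0.002]
contact_force: [5.3, -3.2, -3.2]
opening: 21.7
finger_force: 15.0
t 5.07 ee [520.9 124.7 134.7] yaw_y -21.9 open 21.7 F [ 5.3 -3.2 -3.2] q6 0.5
spin to across -0.004
```

```bash
python3 -m jog '[[[-1,0.05,0,0,1],[-2.2,0.05,0,0,1],[-3.4,0.05,0,0,1],[-4.6,0.05,0,0,1],[-5.5,0.05,0,0,1],[-6,0.05,0,0,1],[-6,0.05,0,0,1]]]'; python3 go.py
```

```text
t: 5.65
ee_pos: [497.8, 68.1, 134.7]
tool_rot: [-2.605, -1.756, 0.0]
contact_force: [-0.7, -0.3, -0.2]
opening: 0.7
finger_force: 0.0
t 5.65 ee [497.8  68.1 134.7] yaw_y -22.0 open 0.7 F [-0.7 -0.3 -0.2] q6 0.39
spin to across -0.006
```

I had the sign of tool x wrong: it points towards the nose. The cover was already against its shut stop, so the fingers slipped off backwards and are now shut behind the knob, with nothing touching. I'll check the picture before pushing the knob forward.

```bash
python3 - <<'E'
from h import *
c=cam("side"); print([(o["at"],o["conf"]) for o in r.tip_of("side","cover_knob")[:2]])
cv2.imwrite("pics/s2.png",cv2.resize(c[0]["frame"][170:300,270:410],None,fx=4,fy=4,interpolation=cv2.INTER_CUBIC))
E
```

```text
[([520.4, 124.0, 128.6], 0.74)]
```

View pics/s2.png

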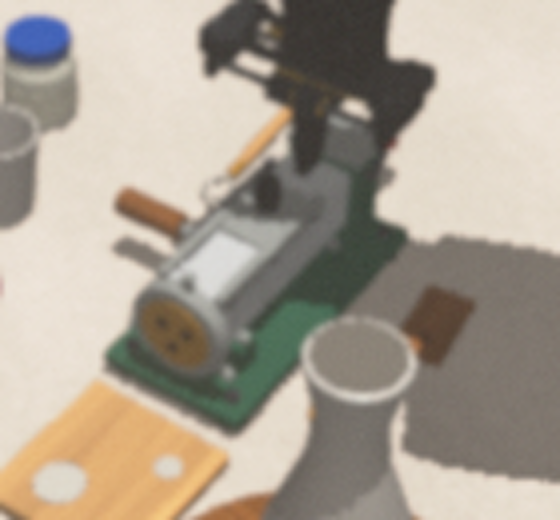

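The knob is still at its start position (crop 267,188; network 520,124), and the shut fingers (308,150) are directly behind it. I'll push forward along +x.

```bash
python3 -m jog '[[[1.5,0,0,0,1],[3,0,0,0,1],[3.8,0,0,0,1],[4.6,0,0,0,1],[5.5,0,0,0,1],[6.4,0,0,0,1],[7.3,0,0,0,1],[7.3,0,0,0,1]]]'; python3 go.py
```

```text
t: 6.42
ee_pos: [525.9, 138.1, 134.6]
tool_rot: [-2.603, -1.759, -0.001]
contact_force: [-0.1, -0.3, 0.6]
opening: -0.1
finger_force: 0.0
t 6.42 ee [525.9 138.1 134.6] yaw_y -21.9 open -0.1 F [-0.1 -0.3  0.6] q6 0.52
spin to across -0.003
```

```bash
python3 -m jog '[[[0.8,0,0,0,1],[1.6,0,0,0,1],[2.2,0,0,0,1],[2.6,0,0,0,1],[2.9,0,0,0,1],[2.9,0,0,0,1]]]'; python3 - <<'E'
from h import *
c=cam("side"); print([(o["at"],o["conf"]) for o in r.tip_of("side","cover_knob")[:2]])
cv2.imwrite("pics/s3.png",cv2.resize(c[0]["frame"][170:300,270:410],None,fx=4,fy=4,interpolation=cv2.INTER_CUBIC))
E
python3 go.py
```

```text
t: 6.92
ee_pos: [536.4, 164.3, 134.5]
tool_rot: [-2.603, -1.758, -0.0]
contact_force: [-0.2, -0.1, 0.6]
opening: 0.3
finger_force: 0.0
[([543.3, 187.4, 128.7], 0.6)]
t 7.02 ee [536.5 163.8 134.7] yaw_y -21.9 open 0.2 F [ 0.1 -0.   0.4] q6 0.56
spin to across -0.004
```

View pics/s3.png

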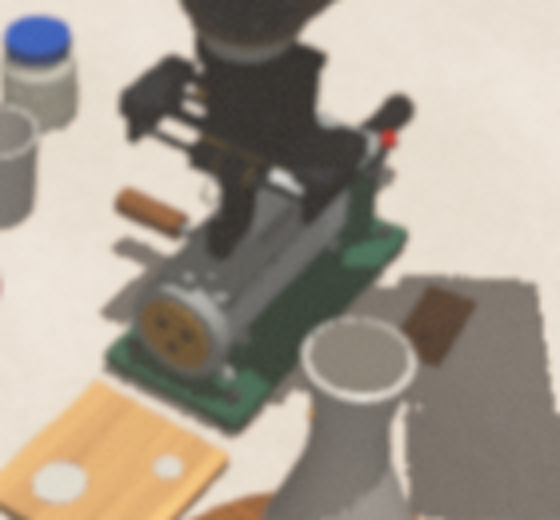

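The knob (crop 218,240) has gone almost to the nose. I'll press gently until the stop resists.

```bash
python3 -m jog '[[[0.3,0,0,0,1],[0.3,0,0,0,1],[0.3,0,0,0,1]]]' | grep -E "pos|contact";  python3 -m jog '[[[0.2,0,0,0,1],[0.4,0,0,0,1],[0.4,0,0,0,1]]]' | grep -E "pos|contact"
```

```text
ee_pos: [536.8, 164.8, 134.6]
contact_force: [-4.6, -12.9, 3.5]
ee_pos: [537.0, 165.4, 134.7]
contact_force: [-10.5, -39.0, 11.3]
```

The stop is reached: about 40 N with no further travel. I'll back off, rise and open.

```bash
python3 -m jog '[[[-0.8,0,0,0,1],[-1.8,0,0,0,1],[-1.8,0,-4,0,1],[-1.8,0,-6.5,0,-1],[-1.8,0,-6.5,0,-1]]]' | grep -E "pos|contact"; python3 go.py 448,-57,200 448,-57,76.5
```

```text
ee_pos: [533.9, 153.5, 204.2]
contact_force: [-0.2, 0.9, 0.1]
t 7.93 ee [533.9 153.5 204.2] yaw_y -22.0 open 8.9 F [-0.2  0.9  0.1] q6 0.54
spin to across -0.005
448,-57,200 -> cm [-22.74  -0.1    0.33]
448,-57,76.5 -> cm [-22.79  -0.17  12.68]
```

```bash
python3 -m jog '[[[-22.8,0,0.2,0,-1],[-22.8,0,0.2,0,-1],[-22.8,0,0.2,0,-1],[-22.8,0,0.2,0,-1],[-22.8,0,0.2,0,-1],[-22.8,0,0.2,0,-1],[-22.8,0,0.2,0,-1],[-22.8,0,0.2,0,-1]]]' | grep -E "pos|opening"; python3 - <<'E'
from h import *
for n in ("top","side"):
    c=cam(n)
    for q in ("ram","cover_knob","gland","band"): print(n,q,[(np.round(o["at"],1),round(o["conf"],2)) for o in r.tip_of(n,q)[:1]])
cv2.imwrite("pics/s4.png",cv2.resize(c[0]["frame"][160:290,290:430],None,fx=4,fy=4,interpolation=cv2.INTER_CUBIC))
E
python3 go.py 448,-57,76.5
```

```text
ee_pos: [446.7, -58.8, 197.5]
opening: 62.0
top ram []
top cover_knob [(array([544.8, 186.2, 128.4]), 0.6)]
top gland [(array([ 4.701e+02, -3.000e-01,  7.260e+01]), 0.68)]
top band []
side ram [(array([451.2, -59.3,  70.5]), 0.49)]
side cover_knob [(array([543.7, 187.1, 128.8]), 0.49)]
side gland [(array([470.4,  -3.8,  71.6]), 0.83)]
side band [(array([495. ,  66. ,  72.7]), 0.62)]
t 9.1 ee [447.1 -57.6 197.6] yaw_y -21.9 open 94.4 F [ 0.7 -0.1  0. ] q6 0.11
spin to across -0.003
448,-57,76.5 -> cm [ 0.09  0.06 12.11]
```

View pics/s4.png

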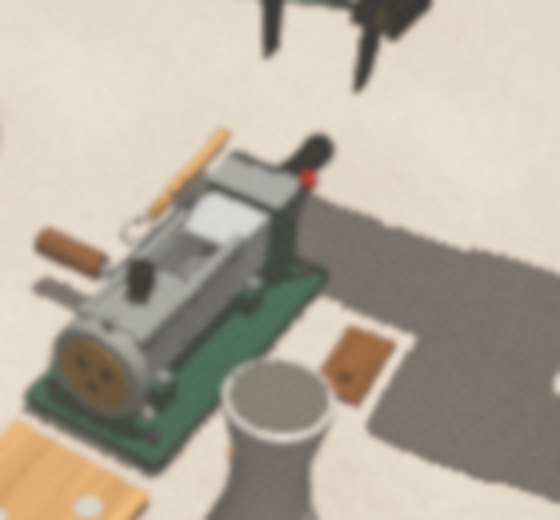

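The cover is fully open and the port is clear (crop 185,265). The gripper is in line above the grip (310,155). I'll descend.

```bash
python3 -m jog '[[[0.05,0.05,4,0,-1],[0.05,0.05,8,0,-1],[0.05,0.05,11,0,-1],[0.05,0.05,12.1,0,-1],[0.05,0.05,12.1,0,-1],[0.05,0.05,12.1,0,-1]]]' | grep -E "pos|contact"; python3 -m jog '[[[0,0,0,0,1],[0,0,0,0,1],[0,0,0,0,1],[0,0,0,0,1],[0,0,0,0,1],[0,0,0,0,1],[0,0,0,0,1],[0,0,0,0,1]]]' 30|grep -E "pos|contact|open|finger"; python3 -m jog '[[[0,0,0,0,1],[0,0,0,0,1],[0,0,0,0,1],[0,0,0,0,1],[0,0,0,0,1]]]' 30;python3 go.py
```

```text
ee_pos: [447.6, -57.6, 76.4]
contact_force: [-0.1, -0.4, 0.3]
ee_pos: [447.6, -57.7, 76.7]
contact_force: [0.3, 1.2, 0.5]
opening: 47.1
finger_force: 0.0
t: 10.68
ee_pos: [447.7, -57.7, 76.6]
tool_rot: [-2.604, -1.758, -0.0]
contact_force: [-0.2, -0.7, -1.5]
opening: 29.3
finger_force: 30.0
t 10.68 ee [447.7 -57.7  76.6] yaw_y -21.9 open 29.3 F [-0.2 -0.7 -1.5] q6 0.11
spin to across -0.004
```

```bash
python3 -m jog '[[[-0.5,0,0,0,1],[-1.2,0,0,0,1],[-2,0,0,0,1],[-2.8,0,0,0,1],[-3.6,0,0,0,1],[-4,0,0,0,1],[-4,0,0,0,1]]]' 40; python3 go.py
```

```text
t: 11.27
ee_pos: [432.2, -96.0, 76.6]
tool_rot: [-2.604, -1.757, 0.001]
contact_force: [-2.4, -3.0, -1.5]
opening: 29.1
finger_force: 40.0
t 11.27 ee [432.2 -96.   76.6] yaw_y -22.0 open 29.1 F [-2.4 -3.  -1.5] q6 0.02
spin to across -0.005
```

```bash
python3 -m jog '[[[-0.5,0,0,0,1],[-1.2,0,0,0,1],[-2,0,0,0,1],[-2.8,0,0,0,1],[-3.5,0,0,0,1],[-3.8,0,0,0,1],[-3.8,0,0,0,1]]]'; python3 - <<'E'
from h import *
for n in ("top","side"):
    c=cam(n)
    for q in ("band","gland"): print(n,q,[(np.round(o["at"],1),round(o["conf"],2)) for o in r.tip_of(n,q)[:1]])
    if n=="top": cv2.imwrite("pics/t5.png",warp(c,80,420,510,-110,40,5))
p=proj(c,[[470,-3,73]])[0].astype(int)
cv2.imwrite("pics/s5.png",cv2.resize(c[0]["frame"][p[1]-35:p[1]+35,p[0]-45:p[0]+45],None,fx=7,fy=7,interpolation=cv2.INTER_CUBIC))
E
python3 go.py
```

```text
t: 11.85
ee_pos: [418.2, -131.0, 76.6]
tool_rot: [2.604, 1.757, -0.0]
contact_force: [-1.4, -3.5, -2.2]
opening: 29.5
finger_force: 40.0
top band [(array([470.7,  -9.9,  75.2]), 0.7)]
top gland [(array([ 4.729e+02, -1.000e-01,  7.550e+01]), 0.89)]
side band [(array([465. ,  -7.5,  74.3]), 0.46)]
side gland [(array([470.3,  -4.7,  68.1]), 0.92)]
t 12.15 ee [ 418.6 -130.    76.6] yaw_y -21.9 open 29.7 F [-1.1 -3.1 -2.6] q6 -0.07
spin to across -0.004
```

View pics/t5.png

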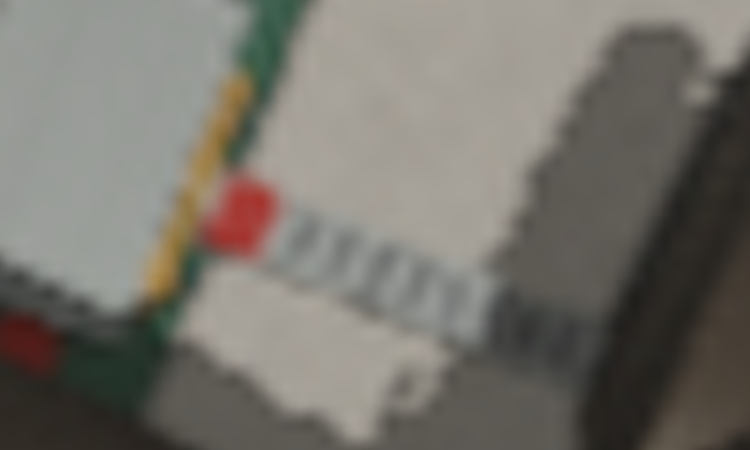

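The top view (5 px/mm) shows the whole red band (213–275, 220) out of the gland. The gland's face is near column 198 on that row, so the band's middle is about 8 mm out. A further 4 mm will centre it in the 6–18 mm range.

```bash
python3 -m jog '[[[-0.2,0,0,0,1],[-0.4,0,0,0,1],[-0.4,0,0,0,1],[-0.4,0,0,0,1],[-0.4,0,0,0,1]]]'; python3 - <<'E'
from h import *
for n in ("top","side"):
    c=cam(n)
    for q in ("band","gland"): print(n,q,[(np.round(o["at"],1),round(o["conf"],2)) for o in r.tip_of(n,q)[:1]])
    print("knob",[np.round(o["at"],1) for o in r.tip_of(n,"cover_knob")[:1]])
    if n=="top": w=warp(c,80,430,510,-60,30,5)
p=proj(c,[[470,-3,73]])[0].astype(int)
s=cv2.resize(c[0]["frame"][p[1]-30:p[1]+30,p[0]-25:p[0]+25],(333,400),interpolation=cv2.INTER_CUBIC)
cv2.imwrite("pics/f6.png",np.hstack([w,s]))
E
python3 go.py
```

```text
t: 12.57
ee_pos: [416.9, -133.7, 76.6]
tool_rot: [-2.603, -1.758, 0.0]
contact_force: [0.3, 1.0, -2.1]
opening: 29.3
finger_force: 40.0
top band [(array([466. , -13.8,  71.9]), 0.44)]
top gland []
knob [array([544.3, 185.5, 123.1])]
side band [(array([463.8, -11. ,  73.3]), 0.75)]
side gland [(array([467.4,  -2.4,  71.7]), 0.73)]
knob [array([543.3, 182. , 127.6])]
t 12.97 ee [ 417.  -133.8   76.6] yaw_y -21.9 open 28.9 F [-0.   0.7 -2.2] q6 -0.08
spin to across -0.004
```

View pics/f6.png

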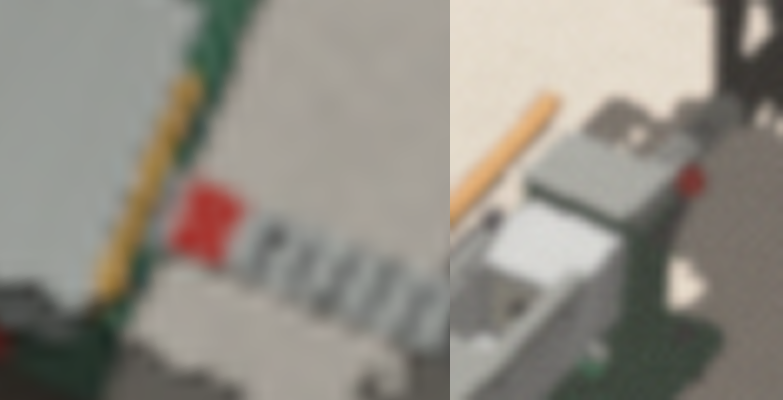

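The red band (175–240, 220) is fully out, with about 5 mm of rod showing between it and the gland (148,220), so its middle is about 11 mm out. I'll check the cover once more, then hand in.

```bash
python3 - <<'E'
from h import *
c=cam("top"); b=(520,570,160,215)
w=warp(c,134,*b,s=4); m=(w.max(2)<75).astype(np.uint8)
n,l,s,ce=cv2.connectedComponentsWithStats(m); k=1+np.argmax(s[1:,4]); P=np.array([b[1]-ce[k][1]/4,b[3]-ce[k][0]/4])
d=np.hypot(*(P-[520.3,124.4])); print(P,s[k,4]/16,"travel",d)
print(r.read_state()["contact_force"])
if 63<d<70: print(r.hand_in())
E
```

```text
[544.2498269  184.52903756] 361.0625 travel 64.72322123281292
[ 0.39519267  0.67330482 -2.55153071]
the job is handed in; nothing more can be done
None
```

I handed the job in with the steel cover pushed open to its stop, the red band fully out with about 5 mm of rod showing at the gland, and the gripper still holding the ram; my first slide went the wrong way and slipped off the cover's knob, but the cover didn't shift.

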